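Bring out the loaded vial tray of a twin reader

ROBOT

A 7-joint arm with a two-finger parallel gripper is mounted at the origin on the work surface. World frame = base frame: x ahead of the robot, y to its left, z up, the work surface at z = 0. Lengths are in m, angles in rad, forces in N, time in s.
With the tool pointing down it reaches from about 0.425 to 0.975 m from the base axis. Payload 16.7 kg.
Tool frame: the origin (TCP) lies on the centre line of the jaws, within the pads' length; the fingertips stand 11 mm ahead of it and the grasp point (between the pads) lies 8 mm behind it; x points along the fingers, y is the direction in which the jaws open and shut, and the axes are right-handed (so a half turn about x gives the same grasp; the last joint's range is limited). The gripper opens to 85 mm and grips with 20 to 120 N. Pads are 22 mm wide; open, the fingers measure 114 mm over their backs; the gripper's body (76 mm by 85 mm) begins 54 mm behind the grasp point. The pads swing forward as they close: fully open they stand 13 mm farther back than shut.
Start: joints at [1.105, 0.426, 0.074, 1.606, -0.034, 1.111, -0.067], TCP at [0.21, -0.642, 0.242] pointing down, gripper open.
Joint ranges: [-2.85, 2.85], [-0.5, 2.14], [-1.23, 1.37], [0.21, 2.46], [-1.02, 4.16], [0.16, 2.05], [-2.73, 2.73]. Speed limits (rad/s): [1.89, 1.89, 2.39, 2.39, 3.01, 3.01, 3.01].

INTERFACE

Orientations are given as a unit quaternion [x, y, z, w].
In Python, from station import manip, viewer, job gives the robot as it stands.
- The arm moves only by the shell command python3 -m crank 'ROWS' [FORCE]. ROWS is JSON, one flat list of numbers, 5 for each row, row after row: the shift along the tool's x, y, z in cm, then the turn about the tool's x in rad, then the closure in counts, from 0 (fully open) to 255 (shut). In form: [x, y, z, twist, grip, x, y, z, twist, grip, ...]. A call has 1 to 5 rows; each row shifts and turns the pose as measured when the row begins, along the tool's axes as they then stand; what a row does not reach is not made up. A row lasts 1/8 s, in which the tool goes at most 62.5 mm and 10.7 degrees, less where a joint would pass 70% of its speed; a pose out of reach is approached as far as the arm can. A call is refused whole if a number of a shift passes 6.25 or a number of a turn 0.188, either way. A call with a gripper value outside its range is refused whole. The fingers move at their own pace and stop on an object; FORCE is the grip in N (left out, the last holds). Time passes only in rows, so rows that do not move let the fingers close. It gives the time, the measured TCP pose, the force and the opening at its end, in the units of the state.
- manip.state(): the state, without advancing time (a new reading comes with each control period).
- viewer.grab_frame(name): name is "scene" or "top" or "wrist"; returns (picture, depth): 420x560x3 uint8, red, green, blue; 420x560 float32, m along the optical axis (not along the pixel's ray), 0 where there is no reading.
- viewer.camera_info(name): a dict with "camera_matrix" (3x3 intrinsics, pixels), "k1" (the pictures are not rectified: a ray, as slopes to the right and down, at radius r is drawn at 1 + k1 r^2 times it, then the intrinsics apply), "R" (3x3) and "t" (3): a world point X has camera coordinates R X + t; the wrist camera has in their place "T_tool_cam" (4x4, takes a point from camera to tool coordinates, whose origin is the TCP and whose axes are the tool frame's). Camera axes: x right, y down, z forward; pixel columns grow to the right and rows downward; lengths in m; the calibration is good to about 2 mm. A picture is of the moment at which its call begins: read the wrist's pose just before it. camera_info takes no time and is no camera call.
- job.job_done(): hands the job in, once; it reports no verdict.
The state is a dict: "t": time; "q": joint angles; "qd": joint speeds; "effort": joint torques, N m; "tcp_pos": TCP position; "tool_rot": TCP orientation; "wrist_force": force on the tool from outside, world axes, zero at the start; "moment": the same for the moment, N m; "opening": finger opening in m.
Only numpy, scipy, OpenCV 4.12 (cv2) and the standard library are available. Lean on these libraries where they do the work, as an engineer would, in place of code of your own. Each camera call takes 0.05 s, during which the arm holds its last target.

TASK

Push the empty vial tray fully home into its reader; then hook a fingertip behind the lip of the tray that carries the vials and draw it out along its rails to its stop. Do not pinch the lips, leave the vials standing in their rack, and disturb nothing else on the bench; finish with the hand clear.

Things in the scene. Friction and masses are not known exactly. Their poses are not given: they have to be found in the camera images.
- full_unit: Fixed vial reader. Origin on the bench; +x from its open front to its hood, z up. Grey bed x -205 to +110 mm, 110 mm wide, top 18 mm above the bench; steel side rails at y = +/-50 mm, top 30 mm. White hood over x +8 to +110 mm, top 115 mm. Its tray carries four vials. The two units are alike; either may be on the left, both roughly face the robot.
- empty_unit: Fixed vial reader. Origin on the bench; +x from its open front to its hood, z up. Grey bed x -205 to +110 mm, 110 mm wide, top 18 mm above the bench; steel side rails at y = +/-50 mm, top 30 mm. White hood over x +8 to +110 mm, top 115 mm. Its tray carries nothing and was left partly drawn out.
- full_tray (a joint): Travel (m) of the tray with the vials out along its unit's -x: 0 = fully home, 0.110 = fully out, with a stop at each end. About 2 N of friction; stays where it is left, cannot be lifted off. Starts at 0, the rear vials under the hood.
- empty_tray (a joint): Travel (m) of the empty tray out along its unit's -x: 0 = fully home, 0.110 = fully out, with a stop at each end. About 2 N of friction; stays where it is left, cannot be lifted off. Starts between 0.05 and 0.10.
- full_lip (a point): Top middle (mid-thickness) of the upright lip across the front of the vials' tray, 62 mm above the bench; moves with the tray, 90 mm before the unit's origin when home; axes as the unit's (y along the lip, +x to the hood). Lip 90 mm wide, 8 thick, foot at 20 mm. Behind it 52 mm of open tray floor, 28 mm above the bench, then the grey rack, 84 mm long, top 52 mm, four 29 mm holes.
- empty_lip (a point): The same point on the lip of the empty tray, which has the same shape and sizes.
- full_lip_front: Outer half (4 mm thick, facing away from the hood) of the lip of the tray with the vials; origin at the middle of its top edge.
- full_lip_back: Inner half (4 mm thick, facing the rack and hood) of the lip of the tray with the vials; origin at the middle of its top edge. This is the face to hook a fingertip behind when drawing.
- empty_lip_front: Outer half (4 mm thick, facing away from the hood) of the lip of the empty tray; origin at the middle of its top edge.
- empty_lip_back: Inner half (4 mm thick, facing the rack and hood) of the lip of the empty tray; origin at the middle of its top edge. This is the face to hook a fingertip behind when drawing.
- vial0: Loose amber glass vial with a blue screw cap, 26 mm in diameter, 60 mm high, about 40 g, standing in the front right hole of the loaded tray (seen from the front), its foot 32 mm and its top 92 mm above the bench. Origin: centre of its underside; z along its axis.
- vial1: Loose amber glass vial with a blue screw cap, 26 mm in diameter, 60 mm high, about 40 g, standing in the front left hole of the loaded tray (seen from the front), its foot 32 mm and its top 92 mm above the bench. Origin: centre of its underside; z along its axis.
- vial2: Loose amber glass vial with a blue screw cap, 26 mm in diameter, 60 mm high, about 40 g, standing in the rear right hole of the loaded tray (seen from the front), its foot 32 mm and its top 92 mm above the bench. Origin: centre of its underside; z along its axis.
- vial3: Loose amber glass vial with a blue screw cap, 26 mm in diameter, 60 mm high, about 40 g, standing in the rear left hole of the loaded tray (seen from the front), its foot 32 mm and its top 92 mm above the bench. Origin: centre of its underside; z along its axis.
- cap_a: Loose blue screw cap, 34 mm in diameter, 17 mm high, lying between the units. A bystander. Origin: centre of its underside.
- cap_b: A second such cap, between the units, farther from the robot. A bystander. Origin: centre of its underside.
- timer: Loose white lab timer, 45 x 70 x 18 mm, lying to the right of the units, nearer the robot than the box. A bystander. Origin: centre of its underside.
- beaker: Loose clear beaker, 68 mm in diameter at the rim, 85 mm high, to the left of the units, nearer the robot than the bottle. A bystander. Origin: centre of its underside.
- tip_box: Loose clear box with a blue lid, 122 x 87 x 56 mm, to the right of the units. A bystander. Origin: centre of its underside.
- wash_bottle: Loose white bottle with a blue cap, 70 mm in diameter, 190 mm high, to the left of the units. A bystander. Origin: centre of its underside.
There are look-alikes about, which are no part of the job. Leave any turquoise or yellow look-alike of the vial1 alone.

How it is judged:
On the way, in this order (a step that is already met when the one before it is completed fails the run):
1. the empty tray is pushed home (within 4 mm) (value of joint empty_tray below 0.004 m), for 0.2 s.
2. a fingertip behind the lip is drawing the loaded tray (contact force between the fingers and full_lip_back above 0.5 N and value of joint full_tray above 0.03 m), for 0.05 s.
3. the loaded tray is out at its stop (within 6 mm) (value of joint full_tray above 0.104 m), for 0.2 s.
At the end, for the whole second after the job is handed in: The empty tray is home (within 5 mm), the tray with the vials is out at its stop (within 6 mm), and all four vials stand at rest in their holes, upright within 0.25 rad and less than 8 mm above their seats (value of joint empty_tray below 0.005 m and value of joint full_tray above 0.104 m and z of each of vial0, vial1, vial2, vial3 in the frame of full_unit below 0.04 m and angle between each of vial0, vial1, vial2, vial3's own z axis and vertical below 0.25 rad and linear speed of each of vial0, vial1, vial2, vial3 below 0.03 m/s); the robot touches nothing.
It fails at once if a vial is lifted (over 15 mm) or tipped (over 0.35 rad) (z of any of vial0, vial1, vial2, vial3 in the frame of full_unit above 0.047 m or angle between any of vial0, vial1, vial2, vial3's own z axis and vertical above 0.35 rad).
It fails at once if a lip is pinched: pressed on its outer and inner face at once, over 5 N each ((contact force between the fingers and full_lip_front above 5 N and contact force between the fingers and full_lip_back above 5 N) or (contact force between the fingers and empty_lip_front above 5 N and contact force between the fingers and empty_lip_back above 5 N)).
It fails at once if a bystander is moved more than 30 mm (distance of any of cap_a, cap_b, timer, beaker, tip_box, wash_bottle from where it was at the start of the episode above 0.03 m).
It also fails if it takes over 53 s, if anything falls off the work surface, if the arm or the gripper's body presses on something with over 40 N, if the wrist force passes 120 N, or if a joint passes its speed limit or range.

## Working session

There is one attempt and no reset: what is moved stays moved. The work goes in short steps, Python scripts to look and compute and a shell command to move; the robot and the scene stay as the last step left them, time stands still between calls to the robot, and variables do not carry over. Pictures are saved under pics/ and viewed, and the job is handed in when it is done.

```bash
ls; mkdir -p pics; cat > h.py <<'E'
import numpy as np, cv2
from station import manip, viewer, job
from scipy.spatial.transform import Rotation as Rn
E
python3 - <<'E'
from h import *
print(manip.state())
for n in ("scene","top"):
    p,d=viewer.grab_frame(n); cv2.imwrite(f"pics/{n}0.png",p[:,:,::-1]); np.save(f"{n}0.npy",d)
    print(viewer.camera_info(n))
print(viewer.camera_info("wrist"))
E
```

```text
pics
{'t': 0.0, 'q': array([ 1.10551764,  0.42674342,  0.07384822,  1.60664589, -0.03408862,
        1.11076379, -0.06712575]), 'qd': array([ 0.0005297 ,  0.00052017,  0.00067768, -0.00140082,  0.00164364,
       -0.00079188, -0.00174774]), 'effort': array([-2.46511838e-03, -9.49837375e+01,  3.75990227e+00, -4.63517404e+01,
        1.93385925e-02,  1.02333276e-02,  2.66836588e-05]), 'tcp_pos': array([ 0.20947081, -0.64125074,  0.24158572]), 'tool_rot': array([-0.69820466, -0.11161032,  0.69842339, -0.11071662]), 'wrist_force': array([ 0.15293146,  0.02763308, -0.42704277]), 'moment': array([-0.01468772, -0.02884681, -0.0070147 ]), 'opening': 0.08534159479485949}
{'camera_matrix': array([[475.58644789,   0.        , 278.08414086],
       [  0.        , 475.58644789, 205.08000081],
       [  0.        ,   0.        ,   1.        ]]), 'k1': 0.03517908654391955, 'R': array([[-0.71479354,  0.69931931, -0.00476414],
       [ 0.56160123,  0.56994188, -0.59980857],
       [-0.41674243, -0.43141483, -0.80012936]]), 't': array([ 0.4198895 , -0.30511603,  1.49029464])}
{'camera_matrix': array([
[... 233 characters left out ...]
   [-0.98901098,  0.01848777, -0.1466816 ],
       [ 0.14623788, -0.02342781, -0.988972  ]]), 't': array([0.01443669, 0.6066844 , 1.10359951])}
{'camera_matrix': array([[366.48683218,   0.        , 279.89899129],
       [  0.        , 366.48683218, 206.84924556],
       [  0.        ,   0.        ,   1.        ]]), 'k1': -0.10073488173601154, 'T_tool_cam': array([[-5.95677728e-04, -2.58685102e-01,  9.65961523e-01,
        -1.31469273e-01],
       [ 9.99999726e-01,  2.70208228e-04,  6.89029938e-04,
         2.47885905e-05],
       [-4.39252530e-04,  9.65961669e-01,  2.58684870e-01,
        -6.53333355e-02],
       [ 0.00000000e+00,  0.00000000e+00,  0.00000000e+00,
         1.00000000e+00]])}
```

View pics/top0.png

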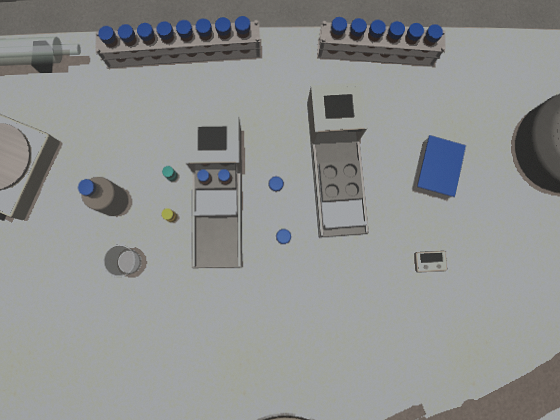

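View pics/scene0.png

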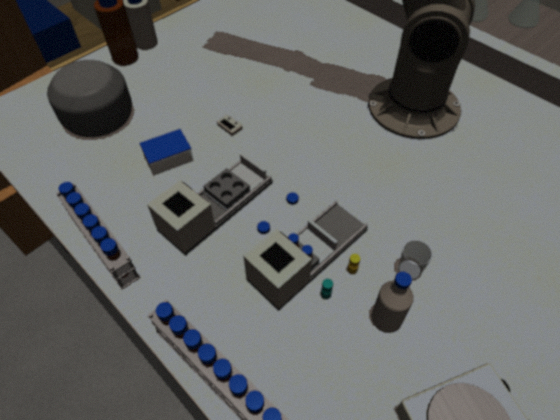

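Top view: loaded unit on the left (blue caps at ~(204,177) and (224,176), lip at ~row 215). Empty unit on the right (lip at ~row 230). The turquoise (169,173) and yellow (168,215) vials are look-alikes. I'll enlarge both units.

```bash
python3 - <<'E'
import cv2,numpy as np
p=cv2.imread("pics/top0.png"); p=cv2.convertScaleAbs(p,alpha=1.5)
a=cv2.resize(p[115:275,180:255],None,fx=5,fy=3.7,interpolation=cv2.INTER_CUBIC)
a=cv2.resize(p[120:275,180:250],(270,598),interpolation=cv2.INTER_CUBIC)
b=cv2.resize(p[75:245,300:380],(281,598),interpolation=cv2.INTER_CUBIC)
cv2.imwrite("pics/crop1.png",np.hstack([a,b]))
E
```

```text
(no output)
```

View pics/crop1.png

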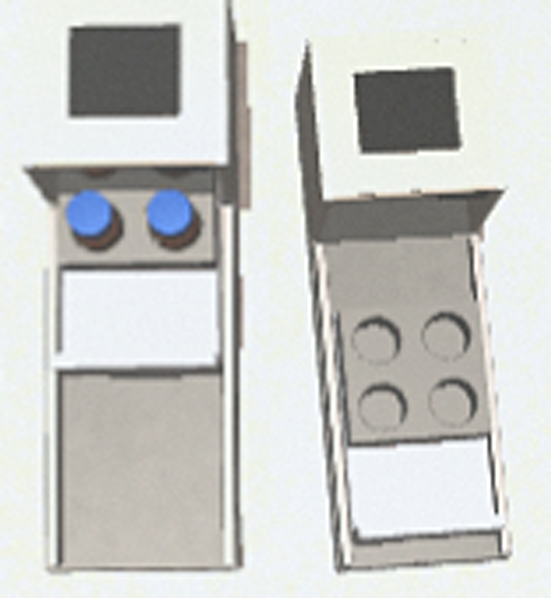

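```bash
cat >> h.py <<'E'
def cloud(d,ci,T=None):
    K=ci["camera_matrix"];k=ci["k1"];h,w=d.shape
    u,v=np.meshgrid(np.arange(w),np.arange(h))
    uv=np.stack([u,v],-1).reshape(-1,1,2).astype(np.float64)
    n=cv2.undistortPoints(uv,K,np.array([k,0,0,0.])).reshape(h,w,2)
    P=np.dstack([n[...,0]*d,n[...,1]*d,d])
    if T is None: W=(P-ci["t"])@ci["R"]
    else: W=P@T[:3,:3].T+T[:3,3]
    W[d<=0]=np.nan
    return W
def wristT(ci,s):
    T=np.eye(4);T[:3,:3]=Rn.from_quat(s["tool_rot"]).as_matrix();T[:3,3]=s["tcp_pos"]
    return T@ci["T_tool_cam"]
E
python3 - <<'E'
from h import *
W=cloud(np.load("top0.npy"),viewer.camera_info("top"))
for pt in [(300,300),(212,137),(338,106),(216,217),(345,228),(216,205),(276,184),(283,236)]:
    print(pt,W[pt[1],pt[0]].round(4))
box={"L":(180,115,252,275),"R":(300,75,380,245)}
for n,(x0,y0,x1,y1) in box.items():
    P=W[y0:y1,x0:x1]; z=P[...,2]
    m=((z>.105)&(z<.125)).astype(np.uint8)
    nn,l,st,_=cv2.connectedComponentsWithStats(m); i=1+np.argmax(st[1:,4])
    q=P[l==i][:,:2]; q=np.asarray(q,np.float32)
    r=cv2.minAreaRect(q); print(n,"hood",r,st[i], np.median(P[l==i][:,2]))
    # bed/rails + everything 0.012..0.035
    m=(z>.012)&(z<.036); q=np.asarray(P[m][:,:2],np.float32); print(" low rect",cv2.minAreaRect(q))
    m=(z>.045)&(z<.068)
    nn,l,st,_=cv2.connectedComponentsWithStats(m.astype(np.uint8))
    for i in range(1,nn):
        if st[i,4]>8:
            q=np.asarray(P[l==i],np.float32); print("  lipcand",st[i]+[x0,y0,0,0,0],q.mean(0),cv2.minAreaRect(q[:,:2]),np.median(q[:,2]))
E
```

```text
(300, 300) [ 0.387  -0.041  -0.0009]
(212, 137) [0.7279 0.1391 0.1197]
(338, 106) [ 0.7912 -0.125   0.1184]
(216, 217) [0.5728 0.141  0.0203]
(345, 228) [ 0.5427 -0.1436  0.0211]
(216, 205) [0.598  0.1398 0.0313]
(276, 184) [0.645  0.0069 0.0166]
(283, 236) [ 0.5283 -0.0062  0.0158]
L hood ((0.7250980138778687, 0.14013773202896118), (0.10956130921840668, 0.1066482663154602), 89.48841094970703) [   6    0   53   50 2585] 0.11535390271830465
 low rect ((0.6184850335121155, 0.14018116891384125), (0.10920480638742447, 0.31144437193870544), 89.88414001464844)Traceback (most recent call last):
  File "<stdin>", line 18, in <module>
cv2.error: OpenCV(4.12.0) /io/opencv/modules/imgproc/src/convhull.cpp:143: error: (-215:Assertion failed) total >= 0 && (depth == CV_32F || depth == CV_32S) in function 'convexHull'
```

```bash
python3 - <<'E'
from h import *
W=cloud(np.load("top0.npy"),viewer.camera_info("top"))
ci=viewer.camera_info("top"); print("cam",-ci["R"].T@ci["t"])
for c,r0,r1 in ((216,185,222),(345,195,240)):
    print(c,[(r,*W[r,c].round(3)) for r in range(r0,r1)])
box={"L":(180,115,252,275),"R":(300,75,380,245)}
for n,(x0,y0,x1,y1) in box.items():
    P=np.ascontiguousarray(W[y0:y1,x0:x1]).astype(np.float32); z=P[...,2]
    m=(z>.105)&(z<.125)
    r=cv2.minAreaRect(np.ascontiguousarray(P[m][:,:2])); print(n,"hood",r, np.median(z[m]))
    m=(z>.010)&(z<.036)
    q=np.ascontiguousarray(P[m][:,:2]); print(" low rect",cv2.minAreaRect(q),cv2.boxPoints(cv2.minAreaRect(q)).round(4).tolist())
E
```

```text
cam [0.43894305 0.02906894 1.18012298]
216 [(185, np.float64(0.639), np.float64(0.137), np.float64(0.054)), (186, np.float64(0.637), np.float64(0.138), np.float64(0.05)), (187, np.float64(0.635), np.float64(0.138), np.float64(0.052)), (188, np.float64(0.635), np.float64(0.139), np.float64(0.038)), (189, np.float64(0.634), np.float64(0.14), np.float64(0.029)), (190, np.float64(0.632), np.float64(0.14), np.float64(0.026)), (191, np.float64(0.63), np.float64(0.14), np.float64(0.026)), (192, np.float64(0.628), np.float64(0.14), np.float64(0.026)), (193, np.float64(0.625), np.float64(0.14), np.float64(0.029)), (194, np.float64(0.623), np.float64(0.14), np.float64(0.029)), (195, np.float64(0.621), np.float64(0.14), np.float64(0.028)), (196, np.float64(0.618), np.float64(0.14), np.float64(0.033)), (197, np.float64(0.616), np.float64(0.14), np.float64(0.029)), (198, np.float64(0.614), np.float64(0.14), np.float64(0.031)), (199, np.float64(0.611), np.float64(0.14), np.float64(0.031)), (200, np.float64(0.609), np.float64(0.14), np.float64(0.03)), (201, np.float64(0.607), np.float64(0.14), np.f
[... 4324 characters left out ...]
ct ((0.6184850335121155, 0.14018116891384125), (0.10920480638742447, 0.31144437193870544), 89.88414001464844) [[0.4627000093460083, 0.08590000122785568], [0.7741000056266785, 0.08529999852180481], [0.7742999792098999, 0.19449999928474426], [0.4629000127315521, 0.19509999454021454]]
R hood ((0.7903411984443665, -0.1268448382616043), (0.10655563324689865, 0.11173383891582489), 2.8540945053100586) 0.11503369
 low rect ((0.6839532852172852, -0.13173483312129974), (0.3121601343154907, 0.11082310229539871), 3.168128490447998) [[0.5249999761581421, -0.08500000089406967], [0.5311999917030334, -0.195700004696846], [0.8428999781608582, -0.17839999496936798], [0.8367000222206116, -0.06780000030994415]]
```

```bash
cat >> h.py <<'E'
def to(target,zdir=None):
    s=manip.state();R=Rn.from_quat(s["tool_rot"]).as_matrix()
    print("t",round(s["t"],2),"tcp",s["tcp_pos"].round(4),"open",round(s["opening"],4),"F",np.round(s["wrist_force"],1))
    print("R cols\n",R.round(3)); d=np.array(target)-s["tcp_pos"]
    print("shift cm tool",(R.T@d*100).round(2),"len",np.linalg.norm(d)*100)
E
python3 -c "
from h import *
to([0.495,-0.142,0.242])"
```

```text
t 0.1 tcp [ 0.2095 -0.6413  0.2417] open 0.0852 F [-0.4  0.1  0. ]
R cols
 [[-0.     0.311 -0.951]
 [ 0.001 -0.951 -0.311]
 [-1.    -0.001  0.   ]]
shift cm tool [ 1.000e-02 -3.860e+01 -4.264e+01] len 57.516157426446604
```

```bash
python3 -m crank '[0,-3.86,-4.26,0,255,0,-3.86,-4.26,0,255,0,-3.86,-4.26,0,255,0,-3.86,-4.26,0,255,0,-3.86,-4.26,0,255]' 20; python3 -m crank '[0,-3.86,-4.26,0,255,0,-3.86,-4.26,0,255,0,-3.86,-4.26,0,255,0,0,0,0.13,255,0,0,0,0.13,255]'; python3 -c "
from h import *
to([0.495,-0.142,0.242])"
```

```text
t: 0.72
tcp_pos: [0.3528, -0.3873, 0.2395]
tool_rot: [-0.698, -0.11, 0.7, -0.108]
wrist_force: [0.8, -0.2, -0.5]
opening: 0.0
t: 1.35
tcp_pos: [0.443, -0.2278, 0.2393]
tool_rot: [-0.706, -0.019, 0.708, -0.017]
wrist_force: [-0.1, 0.2, -0.5]
opening: -0.0002
t 1.35 tcp [ 0.443  -0.2278  0.2393] open -0.0002 F [-0.1  0.2 -0.5]
R cols
 [[-0.003  0.05  -0.999]
 [ 0.003 -0.999 -0.05 ]
 [-1.    -0.003  0.003]]
shift cm tool [-0.27 -8.31 -5.63] len 10.038254861514872
```

```bash
python3 -m crank '[0,-4.2,-2.8,0,255,0,-4.2,-2.8,0,255,0,0,0,0.006,255,0,0,0,0,255]'; python3 - <<'E'
from h import *
to([0.495,-0.142,0.053])
s=manip.state();p,d=viewer.grab_frame("wrist");ci=viewer.camera_info("wrist")
cv2.imwrite("pics/w1.png",cv2.convertScaleAbs(p[:,:,::-1],alpha=1.4));np.save("w1.npy",d)
W=cloud(d,ci,wristT(ci,s));m=(W[...,2]>.055)&(W[...,2]<.068)&(W[...,0]<.6)
q=W[m];print(len(q),q.min(0),q.max(0),q.mean(0))
E
```

```text
t: 1.85
tcp_pos: [0.4955, -0.1388, 0.2386]
tool_rot: [-0.705, -0.016, 0.709, -0.013]
wrist_force: [-0.1, 0.1, -0.9]
opening: -0.0002
t 1.85 tcp [ 0.4955 -0.1388  0.2386] open -0.0002 F [-0.1  0.1 -0.9]
R cols
 [[-0.005  0.041 -0.999]
 [ 0.003 -0.999 -0.041]
 [-1.    -0.003  0.004]]
shift cm tool [18.56  0.38 -0.02] len 18.56048591207815
1283 [ 0.54183078 -0.18539386  0.05503738] [0.5815646  0.11185251 0.06400545] [ 0.55196229 -0.10639648  0.06166868]
```

View pics/w1.png

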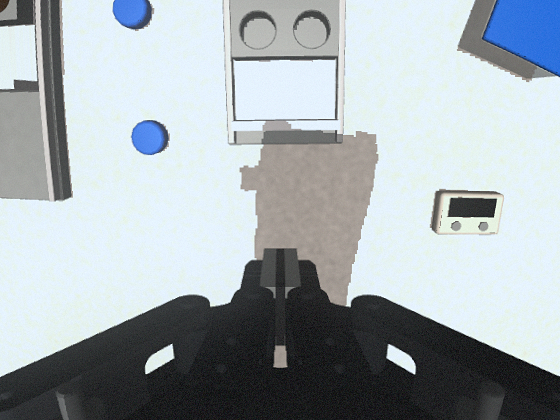

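```bash
python3 -m crank '[6.2,0.1,0,0,255,6.2,0.1,0,-0.012,255,6,0.1,0,0,255,0,0,0,0,255]'; python3 -c "
from h import *
to([0.53,-0.14,0.053])"
```

```text
t: 2.4
tcp_pos: [0.4949, -0.1455, 0.0519]
tool_rot: [-0.707, -0.017, 0.707, -0.016]
wrist_force: [-0.6, -0.1, 0.6]
opening: 0.0001
t 2.4 tcp [ 0.4949 -0.1455  0.0519] open 0.0001 F [-0.6 -0.1  0.6]
R cols
 [[-0.001  0.048 -0.999]
 [ 0.001 -0.999 -0.048]
 [-1.    -0.001  0.001]]
shift cm tool [-0.12 -0.39 -3.53] len 3.551799966060182
```

```bash
python3 -m crank '[0,-0.4,-2.5,0,255,0,0,-2,0,255,0,0,-2,0,255]'; python3 -m crank '[0,0,-2,0,255,0,0,-2,0,255,0,0,-1,0,255]';python3 -c "
from h import *
to([0.628,-0.1349,0.053])"
```

```text
t: 2.78
tcp_pos: [0.5608, -0.1414, 0.0588]
tool_rot: [-0.707, -0.015, 0.707, -0.016]
wrist_force: [-3.1, -0.8, -2.6]
opening: 0.0001
t: 3.15
tcp_pos: [0.6132, -0.1418, 0.0676]
tool_rot: [0.708, 0.014, -0.706, 0.015]
wrist_force: [-3.6, 0.9, -1.9]
opening: 0.0005
t 3.15 tcp [ 0.6132 -0.1418  0.0676] open 0.0005 F [-3.6  0.9 -1.9]
R cols
 [[ 0.003  0.041 -0.999]
 [-0.002 -0.999 -0.041]
 [-1.     0.002 -0.003]]
shift cm tool [ 1.47 -0.63 -1.5 ] len 2.194208577219446
```

```bash
python3 -m crank '[0,-0.3,0.8,0,255,1.6,-0.3,0,0,255,0,0,0,0,255]';python3 -c "
from h import *
to([0.628,-0.1349,0.053])"
```

```text
t: 3.52
tcp_pos: [0.6046, -0.1366, 0.0538]
tool_rot: [0.709, 0.013, -0.705, 0.015]
wrist_force: [0.0, -0.2, 0.7]
opening: 0.0002
t 3.52 tcp [ 0.6046 -0.1366  0.0538] open 0.0002 F [ 0.  -0.2  0.7]
R cols
 [[ 0.007  0.04  -0.999]
 [-0.003 -0.999 -0.04 ]
 [-1.     0.003 -0.007]]
shift cm tool [ 0.1  -0.07 -2.34] len 2.342575708811211
```

```bash
python3 -m crank '[0.2,0,-1.2,-0.01,255,0.2,0,-0.8,0,255,0.2,0,-0.5,0,255,0.1,0,-0.3,0,255]';python3 -c "
from h import *
to([0.628,-0.1349,0.053])"
```

```text
t: 4.03
tcp_pos: [0.6281, -0.1362, 0.0457]
tool_rot: [-0.704, -0.016, 0.709, -0.019]
wrist_force: [-27.9, 0.1, 21.2]
opening: 0.0001
t 4.03 tcp [ 0.6281 -0.1362  0.0457] open 0.0001 F [-27.9   0.1  21.2]
R cols
 [[-0.007  0.05  -0.999]
 [-0.004 -0.999 -0.049]
 [-1.     0.003  0.007]]
shift cm tool [-0.73 -0.13  0.  ] len 0.7435000127914567
```

```bash
python3 -m crank '[0,0,0,0,255,0,0,0,0,255]';python3 -m crank '[0,0,2.5,0,255,0,0,2.5,0,255,-5,0,0,0,255]'; python3 - <<'E'
from h import *
to([0.628,-0.1349,0.053])
p,d=viewer.grab_frame("top");cv2.imwrite("pics/top1.png",cv2.convertScaleAbs(cv2.resize(p[60:280,150:400,::-1],None,fx=2.6,fy=2.6),alpha=1.4))
W=cloud(d,viewer.camera_info("top"));P=W[75:245,300:380].reshape(-1,3)
z=P[:,2];m=(z>.056)&(z<.067)&(P[:,0]<.68)&(P[:,0]>.6);print(m.sum(),np.median(P[m],0))
E
```

```text
t: 4.28
tcp_pos: [0.6278, -0.1363, 0.0451]
tool_rot: [-0.704, -0.016, 0.71, -0.019]
wrist_force: [-1.5, -0.7, 0.9]
opening: -0.0004
t: 4.65
tcp_pos: [0.5767, -0.1378, 0.0929]
tool_rot: [-0.702, -0.017, 0.711, -0.018]
wrist_force: [0.5, -0.4, 1.3]
opening: -0.0002
t 4.65 tcp [ 0.5767 -0.1378  0.0929] open -0.0002 F [ 0.5 -0.4  1.3]
R cols
 [[-0.013  0.05  -0.999]
 [-0.002 -0.999 -0.05 ]
 [-1.     0.002  0.013]]
shift cm tool [ 3.92 -0.04 -5.19] len 6.507116834258171
60 [ 0.64152696 -0.10491193  0.0612985 ]
```

View pics/top1.png

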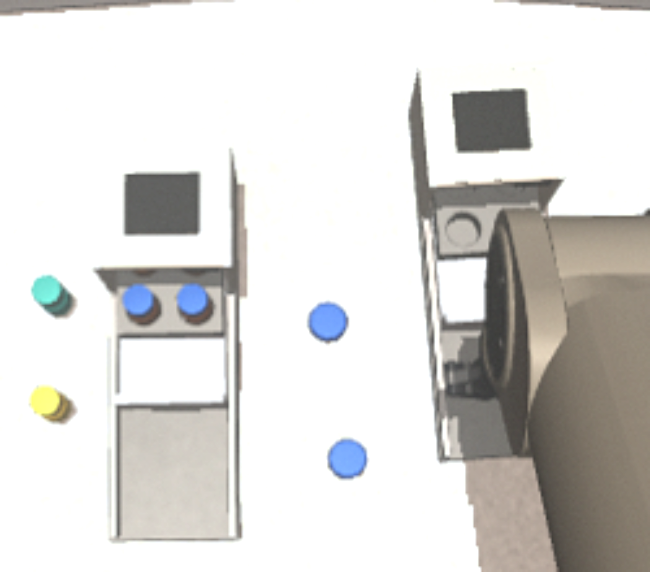

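```bash
python3 -m crank '[-6,0,0,0.025,255,-5,0,0,0.025,255,0,-6,-0.6,0,255,0,-6,-0.6,0,255,0,-6,-0.6,0,255]'; python3 -m crank '[0,-6,-0.6,0,255,0,-4,-0.4,0,255,0,0,0,0,255]'; python3 -c "
from h import *
to([0.605,0.14,0.20])"
```

```text
t: 5.32
tcp_pos: [0.6056, 0.0414, 0.2147]
tool_rot: [0.711, -0.006, -0.704, -0.002]
wrist_force: [1.2, -0.8, -0.8]
opening: 0.0004
t: 5.7
tcp_pos: [0.6181, 0.1518, 0.2153]
tool_rot: [0.712, -0.002, -0.702, -0.001]
wrist_force: [-0.3, -0.4, 0.1]
opening: 0.0001
t 5.7 tcp [0.6181 0.1518 0.2153] open 0.0001 F [-0.3 -0.4  0.1]
R cols
 [[ 0.014 -0.004 -1.   ]
 [-0.001 -1.     0.004]
 [-1.     0.001 -0.014]]
shift cm tool [1.51 1.18 1.33] len 2.3349512964752175
```

```bash
python3 -m crank '[2,1.2,1.2,0,255,0,0,0,0,255]'; python3 - <<'E'
from h import *
to([0.605,0.14,0.055])
s=manip.state();p,d=viewer.grab_frame("wrist");ci=viewer.camera_info("wrist")
cv2.imwrite("pics/w2.png",cv2.convertScaleAbs(p[:,:,::-1],alpha=1.4))
W=cloud(d,ci,wristT(ci,s));m=(W[...,2]>.056)&(W[...,2]<.067)&(abs(W[...,1]-.14)<.06)
q=W[m];print(len(q),q.min(0),q.max(0),np.median(q,0))
E
```

```text
t: 5.95
tcp_pos: [0.6072, 0.1396, 0.195]
tool_rot: [0.713, -0.001, -0.702, -0.001]
wrist_force: [0.0, -0.2, 0.2]
opening: 0.0003
t 5.95 tcp [0.6072 0.1396 0.195 ] open 0.0003 F [ 0.  -0.2  0.2]
R cols
 [[ 0.016 -0.004 -1.   ]
 [-0.001 -1.     0.004]
 [-1.     0.001 -0.016]]
shift cm tool [14.   -0.05  0.44] len 14.00631557577271
1549 [0.57368063 0.09442477 0.05600368] [0.67686722 0.18784514 0.06446762] [0.57940499 0.13931611 0.06168849]
```

View pics/w2.png

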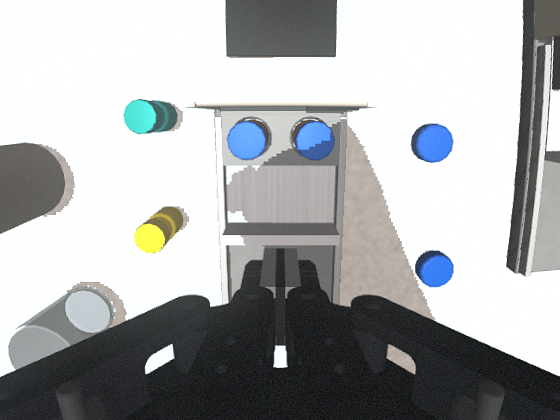

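```bash
python3 -m crank '[5,0,0.2,0,255,4.5,0,0.1,0,255,0,0,0,0,255]'; python3 -c "
from h import *
to([0.605,0.14,0.053])"
```

```text
t: 6.38
tcp_pos: [0.6115, 0.1404, 0.1032]
tool_rot: [0.716, -0.001, -0.698, -0.003]
wrist_force: [-0.2, 0.5, 1.5]
opening: 0.0
t 6.38 tcp [0.6115 0.1404 0.1032] open 0.0 F [-0.2  0.5  1.5]
R cols
 [[ 0.025 -0.006 -1.   ]
 [ 0.002 -1.     0.006]
 [-1.    -0.002 -0.025]]
shift cm tool [5.   0.06 0.78] len 5.064211085173083
```

```bash
python3 -m crank '[2.5,0,0.7,0,255,2.5,0,0.1,0,255,0,0,0,0,255]'; python3 -c "
from h import *
to([0.58,0.14,0.053])"
```

```text
t: 6.75
tcp_pos: [0.61, 0.1415, 0.0593]
tool_rot: [0.719, -0.001, -0.695, -0.004]
wrist_force: [0.5, 0.8, -0.1]
opening: 0.0001
t 6.75 tcp [0.61   0.1415 0.0593] open 0.0001 F [ 0.5  0.8 -0.1]
R cols
 [[ 0.033 -0.008 -0.999]
 [ 0.004 -1.     0.008]
 [-0.999 -0.004 -0.033]]
shift cm tool [0.53 0.17 3.02] len 3.070510606283153
```

```bash
python3 -m crank '[0.6,0.1,0.7,0,255,0.1,0,0.7,0,255,0.1,0,0.7,0,255,0.1,0,0.7,0,255]'; python3 -c "
from h import *
to([0.48,0.14,0.053])"
```

```text
t: 7.25
tcp_pos: [0.5844, 0.1413, 0.0543]
tool_rot: [0.721, -0.001, -0.693, -0.005]
wrist_force: [2.8, -1.3, 2.5]
opening: -0.0002
t 7.25 tcp [0.5844 0.1413 0.0543] open -0.0002 F [ 2.8 -1.3  2.5]
R cols
 [[ 0.041 -0.009 -0.999]
 [ 0.006 -1.     0.009]
 [-0.999 -0.006 -0.041]]
shift cm tool [-0.3   0.23 10.43] len 10.437463204016026
```

Contact: the wrist reads +2.8 N in x, so the tray is being drawn. Continuing gently.

```bash
python3 -m crank '[0,0,0.9,0,255,0,0,0.9,0,255,0,0,0.9,0,255,0,0,0.9,0,255]'; python3 -c "
from h import *
to([0.48,0.14,0.05])"
```

```text
t: 7.75
tcp_pos: [0.5465, 0.1417, 0.0534]
tool_rot: [0.722, -0.001, -0.692, -0.005]
wrist_force: [3.0, 0.1, 2.7]
opening: 0.0001
t 7.75 tcp [0.5465 0.1417 0.0534] open 0.0001 F [3.  0.1 2.7]
R cols
 [[ 0.042 -0.009 -0.999]
 [ 0.006 -1.     0.009]
 [-0.999 -0.007 -0.042]]
shift cm tool [0.06 0.23 6.66] len 6.66076269400199
```

```bash
python3 -m crank '[0,0,0.9,0,255,0,0,0.9,0,255,0,0,0.9,0,255,0,0,0.9,0,255]';python3 -m crank '[0,0,0.8,0,255,0,0,0.6,0,255]'; python3 -c "
from h import *
to([0.48,0.14,0.05])"
```

```text
t: 8.25
tcp_pos: [0.5079, 0.1421, 0.0518]
tool_rot: [0.722, -0.001, -0.692, -0.005]
wrist_force: [2.7, 0.6, 3.1]
opening: -0.0004
t: 8.5
tcp_pos: [0.4927, 0.1423, 0.0511]
tool_rot: [0.722, -0.001, -0.692, -0.005]
wrist_force: [1.8, -1.4, 2.6]
opening: -0.0002
t 8.5 tcp [0.4927 0.1423 0.0511] open -0.0002 F [ 1.8 -1.4  2.6]
R cols
 [[ 0.042 -0.009 -0.999]
 [ 0.006 -1.     0.009]
 [-0.999 -0.007 -0.042]]
shift cm tool [0.06 0.24 1.27] len 1.2930578851984798
```

```bash
python3 -m crank '[0,0,0.5,0,255,0,0,0.4,0,255,0,0,0.3,0,255]'; python3 -c "
from h import *
to([0.48,0.14,0.05])"
```

```text
t: 8.88
tcp_pos: [0.4828, 0.1425, 0.0511]
tool_rot: [0.724, -0.0, -0.69, -0.006]
wrist_force: [33.0, -3.8, -23.0]
opening: -0.0
t 8.88 tcp [0.4828 0.1425 0.0511] open -0.0 F [ 33.   -3.8 -23. ]
R cols
 [[ 0.047 -0.009 -0.999]
 [ 0.008 -1.     0.01 ]
 [-0.999 -0.008 -0.047]]
shift cm tool [0.1  0.25 0.28] len 0.3906642716832216
```

```bash
python3 -m crank '[0,0,0,0,255,0,0,0,0,255,0,0,-1.2,0,255]'; python3 -m crank '[-2,0,-0.1,0,255,-5,0,0,0,255,-6,0,0,0,255,-5,0,0,0,255]';  python3 - <<'E'
from h import *
to([0.48,0.14,0.25])
for n in ("top","wrist"):
    s=manip.state();p,d=viewer.grab_frame(n);ci=viewer.camera_info(n)
    cv2.imwrite(f"pics/{n}3.png",cv2.convertScaleAbs(p[:,:,::-1],alpha=1.4))
    W=cloud(d,ci,wristT(ci,s) if n=="wrist" else None).reshape(-1,3)
    for lab,yc in (("full",.14),("empty",-.134)):
        q=W[(W[:,2]>.056)&(W[:,2]<.067)&(abs(W[:,1]-yc)<.05)&(W[:,0]<.66)&(W[:,0]>.4)]
        if len(q): print(n,lab,len(q),np.median(q,0),q.std(0))
E
```

```text
t: 9.25
tcp_pos: [0.4947, 0.1422, 0.0515]
tool_rot: [0.723, -0.001, -0.69, -0.006]
wrist_force: [0.2, 0.8, -0.2]
opening: -0.0002
t: 9.75
tcp_pos: [0.4871, 0.1403, 0.2325]
tool_rot: [0.72, -0.001, -0.694, -0.005]
wrist_force: [-0.4, -0.8, -0.9]
opening: 0.0001
t 9.75 tcp [0.4871 0.1403 0.2325] open 0.0001 F [-0.4 -0.8 -0.9]
R cols
 [[ 0.037 -0.009 -0.999]
 [ 0.006 -1.     0.009]
 [-0.999 -0.006 -0.037]]
shift cm tool [-1.77  0.02  0.64] len 1.8846574178838893
top full 67 [0.57597676 0.11169978 0.05897924] [0.02774627 0.01442049 0.00302638]
top empty 161 [ 0.64189655 -0.13683607  0.06144745] [0.00262597 0.02718647 0.00211215]
wrist full 1340 [0.46980359 0.13912618 0.06166399] [0.03783534 0.02474969 0.00159186]
wrist empty 128 [ 0.64028053 -0.09288362  0.06137722] [0.0025154  0.00283393 0.00207119]
```

View pics/wrist3.png

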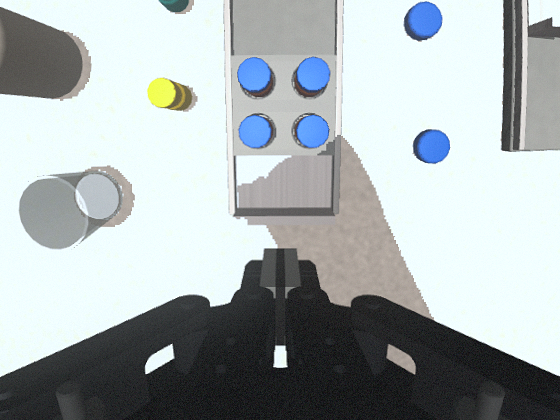

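View pics/top3.png

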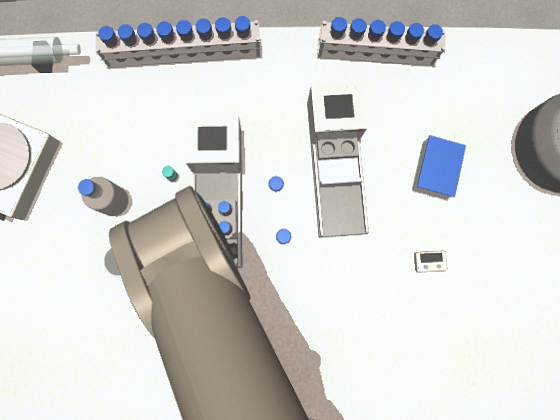

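Wrist view: all four vials stand in the rack, at (255,75), (313,73), (256,131) and (311,130), with the lip at row 212. In the top view the caps, timer, box, bottle and beaker are where they started.

```bash
python3 -m crank '[0,0,0,0,255,0,0,0,0,255,0,0,0,0,255]'; python3 -c "
from h import *
print(job.job_done())"
```

```text
t: 10.22
tcp_pos: [0.489, 0.1407, 0.2343]
tool_rot: [0.721, -0.001, -0.693, -0.006]
wrist_force: [-0.1, 0.9, -0.3]
opening: 0.0001
the job is handed in; nothing more can be done
None
```

I pushed the empty tray home with shut fingers. I then hooked a fingertip behind the lip of the loaded tray, drew it out to its stop and raised the hand clear. The job was handed in at about 10 s.

- **Empty tray:** the push ended against the stop at about 28 N. Its lip measured x ≈ 0.642 m, against 0.643 m expected when home.
- **Loaded tray:** the pull ended against the stop at about 33 N. Its lip moved about 110 mm, from x 0.579 to 0.470 m in the wrist camera.
- **Vials and bystanders:** all four vials stood in their holes. The bystanders looked unmoved, judged by eye from the pictures. In the last top view the arm partly hid the beaker, but the wrist view showed it standing.
- **Hand:** it finished about 0.17 m above the tray with wrist force near zero.

**What disagreed:** the top camera's last reading of the loaded lip was spoiled by the arm in front of it, so I relied on the wrist camera and the force at the stop. While pushing, the tool rose about 16 mm without being told to, so I brought it back down before finishing the push. It also tilted by up to about 0.05 rad.

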